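# Point out a sample and its reagent, then log the pair

## Robot

A 6-joint arm with a two-finger parallel gripper is mounted at the origin on a cart in front of the work surface, level with it; the furniture and walls round the work are solid. World frame = base frame: x ahead of the robot, y to its left, z up, the work surface at z = 0. Lengths are in m, angles in rad, forces in N, time in s.
With the tool pointing down it reaches from about 0.275 to 1 m from the base axis. Payload 8.4 kg.
Tool frame: the origin (TCP) lies on the mounting face of the last link; the fingertips stand 173 mm ahead of it and the grasp point (between the pads) lies 155 mm ahead of it; z points along the fingers, x is the direction in which the jaws open and shut, and the axes are right-handed (so a half turn about z gives the same grasp; the last joint's range is limited). The gripper opens to 85 mm and grips with 20 to 120 N. Pads are 22 mm wide; open, the fingers measure 114 mm over their backs; the gripper's body (76 mm by 85 mm) begins 54 mm behind the grasp point. The pads swing forward as they close: fully open they stand 13 mm farther back than shut.
Start: joints at [-1.129, 0.353, 1.633, -0, 1.155, -0.002], TCP at [0.268, -0.564, 0.405] pointing down, gripper open.
Joint ranges: [-2.63, 2.63], [-0.92, 2.1], [0.06, 2.66], [-1.3, 4.44], [0, 2.69], [-3.02, 3.02]. Speed limits (rad/s): [2.22, 2.22, 2.79, 3.14, 3.14, 3.14].

## Interface

Orientations are given as [roll, pitch, yaw] about the fixed x, y, z axes, in that order (R = Rz(yaw) Ry(pitch) Rx(roll)).
In Python, from cell import env gives the robot as it stands. The module is installed in compiled form; this text tells all that it offers. Calls block until the motion is done:
- env.move_ptp(position, orientation): joint-space move of the TCP to a pose.
- env.movel(position, attitude=None, vel=0.15, f_stop=None): straight line of the TCP; attitude=None keeps the orientation; vel is the mean speed in m/s. With f_stop (N) it stops when the force on the tool has changed by that much, and returns True; else False.
- env.move_joints(angles): joint-space move.
- env.set_gripper(opening): opening from 0.0 (shut) to 1.0 (fully open); the grip force is fixed at half the most; returns when the fingers have stopped.
- env.sleep(seconds).
- env.ik(position, orientation): joint angles nearest the present ones, or None.
- env.state(): the state.
- env.read_camera(name): name is "side" or "top" or "wrist"; returns a dict with "frame" (420x560x3 uint8, blue, green, red), "camera_matrix" (3x3 intrinsics, pixels), "pose" (4x4, takes a point from camera to world coordinates); the wrist camera has in their place "hand_eye" (4x4, takes a point from camera to tool coordinates, whose origin is the TCP and whose axes are the tool frame's). Camera axes: x right, y up, looking along -z (the intrinsics and any distortion apply to the point x, -y, -z); pixel columns grow to the right and rows downward; lengths in m; the calibration is good to about 2 mm. A picture is of the moment at which its call begins: read the wrist's pose just before it. There is no depth.
A pose or a line that the arm cannot do raises env.MotionError and nothing moves.
- env.close_job(): hands the job in, once; it reports no verdict.
Trained networks look in the newest picture that a camera, given by its name, has taken for a name from the list of things; names that differ only in an ending like _2 or _b are one class to them, and where a whole thing is asked for, a point or a joint stands for the part that bears it (a point fixed in the world has none). Each returns a list of dicts, best first, with "conf" (0 to 1); they miss things now and then, are a little off and sometimes report something else, mostly with a low value. They report only what shows in the picture. A call takes as long as a camera call. They do not tell look-alikes from the thing itself.
- env.search_frame(camera, target): "bbox" ([left, top, width, height] as shares, 0 to 1, of the picture: columns of its width, rows of its height, round what is visible of it).
- env.tip_of(camera, target): "xy" ([column, row] as shares, 0 to 1, of the picture: columns of its width, rows of its height: a listed point, or the origin of a listed thing).
The state is a dict: "time": time; "joint_positions": joint angles; "dq": joint speeds; "joint_efforts": joint torques, N m; "eef_pos": TCP position; "tcp_rot": TCP orientation; "contact_force": force on the tool from outside, world axes, zero at the start; "ft_torque": the same for the moment, N m; "grip_width": opening from 0.0 (shut) to 1.0 (fully open).
Only numpy, scipy, OpenCV 4.12 (cv2) and the standard library are available. Lean on these libraries where they do the work, as an engineer would, in place of code of your own. Each camera call takes 0.05 s, during which the arm holds its last target.

## Task

Show the bench camera which reagent goes with which sample: with the fingertips pointing straight down, point from just above (within about 3 cm, not touching) at the red-capped vial on the light blue mat and stay there for a good second, then point the same way at the dropper bottle there with the blue nozzle. Then press the green button of the grey log box all the way down to log the pair, let it come back up, and move clear of everything. Point at no other vial or bottle (pass well above them), do not touch, lift or shift any vial, bottle or other loose thing, and leave the red cancel button unpressed.

Things in the scene. Friction and masses are not known exactly. Their poses are not given: they have to be found in the camera images.
- vial_red: glass specimen vial with a flat bright red cap, standing upright on the light blue mat; 23 mm across, 60 mm tall; origin at the centre of its underside, z up
- vial_blue: glass specimen vial with a flat blue cap, standing upright on the light blue mat; 23 mm across, 60 mm tall; origin at the centre of its underside, z up
- vial_white: glass specimen vial with a flat white cap, standing upright on the light blue mat; 23 mm across, 60 mm tall; origin at the centre of its underside, z up
- vial_black: glass specimen vial with a flat black cap, standing upright on the light blue mat; 23 mm across, 60 mm tall; origin at the centre of its underside, z up
- dropper_red: white plastic dropper bottle with a pointed red nozzle cap, standing upright on the light blue mat; 33 mm across, 85 mm tall to the tip, it may lean by 3 degrees; origin at the centre of its underside, z up
- dropper_blue: white plastic dropper bottle with a pointed blue nozzle cap, standing upright on the light blue mat; 33 mm across, 85 mm tall to the tip, it may lean by 3 degrees; origin at the centre of its underside, z up
- dropper_white: white plastic dropper bottle with a pointed white nozzle cap, standing upright on the light blue mat; 33 mm across, 85 mm tall to the tip, it may lean by 3 degrees; origin at the centre of its underside, z up
- vial_red_top (a point): the middle of the top of its cap (body vial_red), 60 mm above the underside; z axis up
- vial_blue_top (a point): the middle of the top of its cap (body vial_blue), 60 mm above the underside; z axis up
- vial_white_top (a point): the middle of the top of its cap (body vial_white), 60 mm above the underside; z axis up
- vial_black_top (a point): the middle of the top of its cap (body vial_black), 60 mm above the underside; z axis up
- dropper_red_top (a point): the middle of the top of its nozzle (body dropper_red), 85 mm above the underside; z axis up
- dropper_blue_top (a point): the middle of the top of its nozzle (body dropper_blue), 85 mm above the underside; z axis up
- dropper_white_top (a point): the middle of the top of its nozzle (body dropper_white), 85 mm above the underside; z axis up
- log_button (a joint): the green button of the grey two-button log box: 0 = up, 0.006 m = fully down, against a spring (about 5 N to reach the bottom); it springs back when let go
- log_button_top (a point): centre of the top face of the green button, 30 mm across, facing up; 80 mm from the red button
- cancel_button (a joint): the red button of the same box (cancel): 0 = up, 0.006 m = fully down, sprung like the green one
- cancel_button_top (a point): centre of the top face of the red button, 30 mm across, facing up
- log_box: fixed grey log box on the worktop, 150 mm along its own x, 86 mm along its y, body 34 mm high; origin at the centre of its underside; green button 40 mm toward its -x end, red button 40 mm toward its +x end
- mat: fixed light blue rectangular bench mat, 320 x 460 mm (its x, y), 2 mm thick, under the vials and dropper bottles; origin at the centre of its underside
- petri: flat round petri dish at a far corner of the mat, 68 mm across, 15 mm high; origin under its centre; stays where it is
- tape: roll of tan tape lying flat, 96 mm across, 25 mm high; origin under its centre; stays where it is
- marker: white marker pen with a black cap, lying along its y axis, 135 mm long, 16 mm thick; origin under its middle; stays where it is
Mind the look-alikes: they are no part of the job. Leave any orange look-alike of the log_box alone.

How it is judged:
On the way, in this order (a step that is already met when the one before it is completed fails the run):
1. the fingertips point at the red-capped vial from just above its cap for a second (horizontal distance between the grasp point and vial_red_top below 0.02 m and z of the grasp point in the frame of vial_red_top between 0.02 and 0.075 m), for 1 s.
2. the fingertips point at the blue-nozzled dropper bottle from just above its tip for a second (horizontal distance between the grasp point and dropper_blue_top below 0.02 m and z of the grasp point in the frame of dropper_blue_top between 0.02 and 0.075 m), for 1 s.
3. the green button is pressed down (value of joint log_button above 0.0045 m), for 0.05 s.
At the end, for the whole second after the job is handed in: Both points held 1 s in order (within 20 mm sideways, fingertips about 0 to 55 mm above the top), green button pressed past 4.5 mm; now both buttons up (under 1.5 mm), vials and bottles upright, at rest, within 6 mm of their start, petri dish, tape and marker within 10 mm (value of joint each of log_button, cancel_button below 0.0015 m and distance of each of vial_red, vial_blue, vial_white, vial_black, dropper_red, dropper_blue, dropper_white from where it was at the start of the episode below 0.006 m and angle between each of vial_red, vial_blue, vial_white, vial_black, dropper_red, dropper_blue, dropper_white's own z axis and vertical below 0.15 rad and linear speed of each of vial_red, vial_blue, vial_white, vial_black, dropper_red, dropper_blue, dropper_white below 0.02 m/s and distance of each of petri, tape, marker from where it was at the start of the episode below 0.01 m); the robot touches nothing.
It fails at once if a vial or dropper bottle was touched (contact force between any of the fingers, the arm and vial_red above 0.3 N or contact force between any of the fingers, the arm and vial_blue above 0.3 N or contact force between any of the fingers, the arm and vial_white above 0.3 N or contact force between any of the fingers, the arm and vial_black above 0.3 N or contact force between any of the fingers, the arm and dropper_red above 0.3 N or contact force between any of the fingers, the arm and dropper_blue above 0.3 N or contact force between any of the fingers, the arm and dropper_white above 0.3 N).
It fails at once if a vial or dropper bottle was lifted or shifted (distance of any of vial_red, vial_blue, vial_white, vial_black, dropper_red, dropper_blue, dropper_white from where it was at the start of the episode above 0.01 m).
It fails at once if the petri dish, tape roll or marker was touched, lifted or shifted ((contact force between any of the fingers, the arm and petri above 0.5 N or contact force between any of the fingers, the arm and tape above 0.5 N or contact force between any of the fingers, the arm and marker above 0.5 N) or distance of any of petri, tape, marker from where it was at the start of the episode above 0.01 m).
It fails at once if the fingertips came down to point at another vial or bottle ((horizontal distance between the grasp point and vial_blue_top below 0.015 m and z of the grasp point in the frame of vial_blue_top between 0.02 and 0.055 m) or (horizontal distance between the grasp point and vial_white_top below 0.015 m and z of the grasp point in the frame of vial_white_top between 0.02 and 0.055 m) or (horizontal distance between the grasp point and vial_black_top below 0.015 m and z of the grasp point in the frame of vial_black_top between 0.02 and 0.055 m) or (horizontal distance between the grasp point and dropper_red_top below 0.015 m and z of the grasp point in the frame of dropper_red_top between 0.02 and 0.055 m) or (horizontal distance between the grasp point and dropper_white_top below 0.015 m and z of the grasp point in the frame of dropper_white_top between 0.02 and 0.055 m)).
It fails at once if the red cancel button was pressed (value of joint cancel_button above 0.0025 m).
It also fails if it takes over 51 s, if anything falls off the work surface, if the arm or the gripper's body presses on something with over 40 N, if the wrist force passes 120 N, or if a joint passes its speed limit or range.

## Working session

There is one attempt and no reset: what is moved stays moved. The work goes in short steps, each a Python script; the robot and the scene stay as the last script left them, time stands still between calls to the robot, and variables do not carry over. Pictures are saved under pics/ and viewed, and the job is handed in when it is done.

```bash
mkdir -p pics; python3 - <<'E'
from cell import env
import cv2
print(env.state())
for c in ["top","side","wrist"]:
    d=env.read_camera(c); cv2.imwrite(f"pics/{c}0.png",d["frame"])
    print(c,d["camera_matrix"].tolist(),{k:v.tolist() if hasattr(v,'tolist') else v for k,v in d.items() if k not in("frame","camera_matrix")})
E
```

```text
{'time': 0.0, 'joint_positions': array([-1.12937893e+00,  3.53614106e-01,  1.63412795e+00, -3.61154689e-05,
        1.15517658e+00, -2.40413022e-03]), 'dq': array([-0.00019106, -0.00054209, -0.00131044,  0.00095628,  0.0003032 ,
        0.0018091 ]), 'joint_efforts': array([ 3.58058358e-03, -6.05230236e+01, -3.42065799e+01,  3.72000677e-04,
        9.54426796e-03,  4.19026401e-05]), 'eef_pos': array([ 0.2682645 , -0.56424171,  0.40398542]), 'tcp_rot': array([ 3.14156282e+00,  1.32605758e-03, -1.12696022e+00]), 'contact_force': array([-0.092005  , -0.2217886 ,  0.05600123]), 'ft_torque': array([ 0.03901524, -0.01259094, -0.00226873]), 'grip_width': 1.0008372814241229}
top [[408.7120567082871, 0.0, 280.2089965456787], [0.0, 408.7120567082871, 205.09820741061415], [0.0, 0.0, 1.0]] {'pose': [[0.05032508456989505, 0.9730969412195802, -0.2248326685607093, 0.28280403370224616], [-0.9987171648452704, 0.050295820228254816, -0.005861323314069971, 0.09354322637526617], [0.005604507690947751, 0.22483921690102004, 0.9743797596609229, 1.2403118238463058], [0.0, 0.0, 0.0, 1.0]]}
side [[392.3258340358489, 0.0, 279.4827240916345], [0.0, 392.3258340358489, 207.51208675831717], [0.0, 0.0, 1.0]] {'pose': [[0.9575796725730717, 0.16028089252379474, -0.23948111860149793, 0.22921849351294582], [-0.2872533745846936, 0.46473603035120803, -0.8375595028910522, -1.0268422341676555], [-0.022949280262236738, 0.870821714006476, 0.4910630030355254, 0.7345754077349981], [0.0, 0.0, 0.0, 1.0]]}
wrist [[290.76398613023207, 0.0, 275.79556863940655], [0.0, 290.76398613023207, 214.15044236497775], [0.0, 0.0, 1.0]] {'hand_eye': [[0.9999993802600602, 0.0010879032561480696, 0.0002365290669275118, 0.0007048838475207653], [0.001111678466426397, -0.9642006817727495, -0.2651712832113444, -0.06625652005422766], [-6.0419214852051486e-05, 0.2651713818183799, -0.9642012936177009, 0.03116652243625817], [0.0, 0.0, 0.0, 1.0]]}
```

View pics/top0.png

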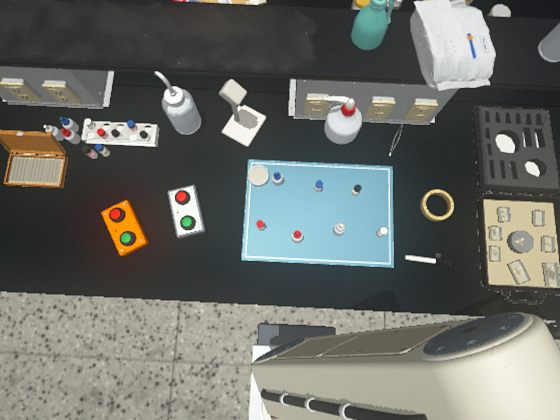

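View pics/side0.png

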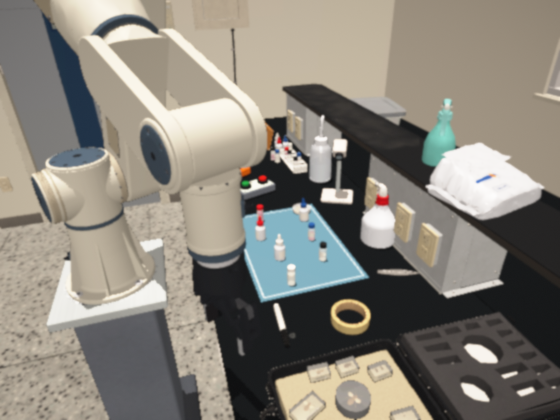

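```bash
cat > h.py <<'E'
import numpy as np, cv2
def pix2w(cam,uv,z,K,T):
    r=np.array([(uv[0]-K[0,2])/K[0,0],-(uv[1]-K[1,2])/K[1,1],-1.0])
    r=T[:3,:3]@r; o=T[:3,3]; return o+r*(z-o[2])/r[2]
def tri(l):
    A=np.zeros((3,3));b=np.zeros(3);rs=[]
    for uv,K,T in l:
        r=T[:3,:3]@np.array([(uv[0]-K[0,2])/K[0,0],-(uv[1]-K[1,2])/K[1,1],-1.0]); r/=np.linalg.norm(r)
        P=np.eye(3)-np.outer(r,r);A+=P;b+=P@T[:3,3]
    return np.linalg.solve(A,b)
E
python3 - <<'E'
from cell import env
from h import *
Z={"vial_red":.062,"vial_blue":.062,"vial_white":.062,"vial_black":.062,"dropper_red":.087,"dropper_blue":.087,"dropper_white":.087,"log_button":.04,"cancel_button":.04}
for c in ["top","side"]:
    d=env.read_camera(c);K,T=d["camera_matrix"],d["pose"]
    for n,z in Z.items():
        for r in env.tip_of(c,n+"_top")[:3]:
            uv=np.array(r["xy"])*[560,420]
            print(c,n,round(r["conf"],2),uv.round(1),pix2w(c,uv,z,K,T).round(3))
    for n in ["log_box","petri","tape","marker","mat"]:
        for r in env.tip_of(c,n)[:2]:
            uv=np.array(r["xy"])*[560,420]
            print(c,n,round(r["conf"],2),uv.round(1),pix2w(c,uv,0,K,T).round(3))
E
```

```text
top vial_red 0.57 [259.8 224. ] [0.495 0.157 0.062]
top vial_red 0.3 [297.6 238.8] [0.457 0.045 0.062]
top vial_blue 0.58 [321.8 185.6] [ 0.621 -0.021  0.062]
top vial_white 0.54 [384.  230.4] [ 0.495 -0.206  0.062]
top vial_black 0.45 [296.9 235.1] [0.468 0.048 0.062]
top vial_black 0.41 [357.3 189.3] [ 0.615 -0.127  0.062]
top dropper_red 0.41 [295.2 235.4] [0.463 0.053 0.087]
top dropper_blue 0.74 [255.2 180.1] [0.62  0.178 0.087]
top dropper_blue 0.46 [276.3 173.9] [0.643 0.117 0.087]
top dropper_white 0.69 [337.1 224.5] [ 0.5   -0.065  0.087]
top dropper_white 0.32 [340.3 228.8] [ 0.488 -0.075  0.087]
top dropper_white 0.19 [188.6 216.1] [0.503 0.362 0.087]
top log_button 0.62 [126.3 238.8] [0.434 0.549 0.04 ]
top log_button 0.59 [181.6 195.5] [0.574 0.4   0.04 ]
top log_button 0.39 [184.  222.8] [0.491 0.384 0.04 ]
top cancel_button 0.48 [177.8 197.8] [0.566 0.411 0.04 ]
top cancel_button 0.38 [111.7 214.2] [0.506 0.603 0.04 ]
top log_box 0.9 [189.7 212.5] [0.531 0.38  0.   ]
top log_box 0.7 [124.7 228.3] [0.471 0.574 0.   ]
top petri 0.75 [256.5 179.5] [0.648 0.18  0.   ]
top 
[... 589 characters left out ...]
 dropper_red 0.47 [262.7 218.6] [0.473 0.026 0.087]
side dropper_blue 0.52 [290.8 242.7] [ 0.516 -0.132  0.087]
side dropper_blue 0.47 [303.7 198.4] [0.644 0.112 0.087]
side dropper_white 0.62 [278.3 232.6] [ 0.497 -0.069  0.087]
side log_button 0.51 [242.6 179.4] [0.491 0.436 0.04 ]
side cancel_button 0.6 [261. 176.] [0.572 0.442 0.04 ]
side log_box 0.7 [255.9 194.6] [0.528 0.36  0.   ]
side log_box 0.46 [231.3 176.3] [0.465 0.568 0.   ]
side petri 0.38 [299.9 207.8] [0.66  0.199 0.   ]
side tape 0.97 [349.7 321.5] [ 0.587 -0.388 -0.   ]
side marker 0.82 [284.4 326.1] [ 0.427 -0.352  0.   ]
side mat 0.57 [290.5 242.1] [ 0.555 -0.008  0.   ]
side mat 0.44 [348.  322.4] [ 0.582 -0.389  0.   ]
```

```bash
python3 - <<'E'
import cv2,numpy as np
a=cv2.imread("pics/top0.png")[150:270,95:400]; a=cv2.resize(a,(795,312),interpolation=cv2.INTER_CUBIC)
b=cv2.imread("pics/side0.png")[165:295,225:375]; b=cv2.resize(b,(330,286),interpolation=cv2.INTER_CUBIC)
b=cv2.copyMakeBorder(b,0,0,0,795-330,cv2.BORDER_CONSTANT)
cv2.imwrite("pics/crop.png",np.vstack([a,b]))
E
```

```text
(no output)
```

View pics/crop.png

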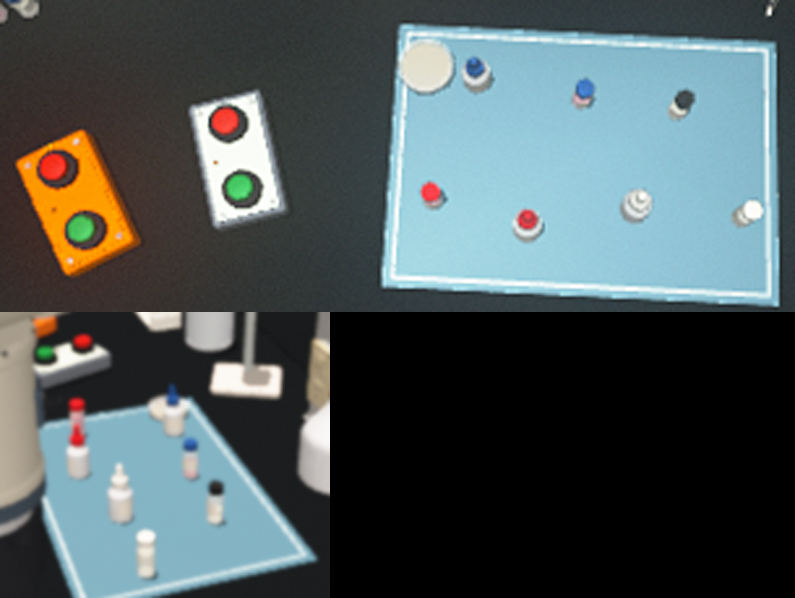

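Candidates in the top picture:
- **Red:** (260,224) is a small flat cap, so it is the vial. (297,236) has white shoulders and a pointed nozzle, so it is dropper_red.
- **Blue:** (277,175) has white shoulders and a pointed tip beside the petri dish, so it is dropper_blue. (319,184) is the flat-capped vial_blue.
- **Log box:** the grey-white box has green at (187,222) and red at (182,197). The orange box at (125,228) is the look-alike.

Next I refine the positions by colour and move above the red vial.

```bash
python3 - <<'E'
from cell import env
from h import *
d=env.read_camera("top");K,T=d["camera_matrix"],d["pose"];s=env.read_camera("side")
def blob(f,c,roi,cy=None):
    x0,y0,x1,y1=roi;p=f[y0:y1,x0:x1].astype(int);B,G,R=p[...,0],p[...,1],p[...,2]
    m={"r":(R>120)&(G<80)&(B<90),"b":(B>R+50)&(R<60)&(G<115),"g":(G>R+40)&(G>B+30)}[c]
    ys,xs=np.nonzero(m);return np.array([xs.mean()+x0,ys.mean()+y0]),len(xs),(xs.min()+x0,xs.max()+x0,ys.min()+y0,ys.max()+y0)
for n,c,roi,z in [("vred","r",(250,214,272,234),.06),("dblue","b",(266,165,288,190),.08),("vblue","b",(308,175,330,198),.06),("green","g",(176,212,200,235),.04),("red","r",(170,186,195,210),.04)]:
    u,k,bb=blob(d["frame"],c,roi);print("top",n,u.round(1),k,bb,pix2w(0,u,z,K,T).round(4))
for n,c,roi,z in [("vred","r",(250,200,270,212),.06),("dblue","b",(294,192,310,212),.08),("green","g",(236,175,254,195),.04),("red","r",(254,170,272,188),.04)]:
    try:
        u,k,bb=blob(s["frame"],c,roi);print("side",n,u.round(1),k,bb,pix2w(0,u,z,s["camera_matrix"],s["pose"]).round(4))
    except Exception as e: print(n,e)
print(env.set_gripper(0.0))
st=env.state();print(st["grip_width"],st["time"])
q=env.ik([0.495,0.157,0.405],[np.pi,0,0.3]);print(q)
env.move_ptp([0.495,0.157,0.405],[np.pi,0,0.3])
st=env.state();print(st["time"],st["eef_pos"],st["tcp_rot"])
w=env.read_camera("wrist");cv2.imwrite("pics/w1.png",w["frame"])
E
```

```text
top vred [259.8 223.6] 33 (np.int64(257), np.int64(263), np.int64(221), np.int64(226)) [0.4965 0.1577 0.06  ]
top dblue [276.4 175.8] 22 (np.int64(274), np.int64(279), np.int64(173), np.int64(178)) [0.639  0.1163 0.08  ]
top vblue [317.2 185.2] 4 (np.int64(316), np.int64(320), np.int64(184), np.int64(186)) [ 0.6219 -0.0072  0.06  ]
top green [186.4 221.5] 83 (np.int64(182), np.int64(191), np.int64(217), np.int64(226)) [0.4951 0.3775 0.04  ]
top red [181.  196.1] 89 (np.int64(176), np.int64(186), np.int64(191), np.int64(201)) [0.5722 0.402  0.04  ]
side vred [259.4 206.6] 35 (np.int64(256), np.int64(262), np.int64(204), np.int64(209)) [0.493  0.1529 0.06  ]
side dblue [303.  202.6] 26 (np.int64(301), np.int64(305), np.int64(199), np.int64(206)) [0.6356 0.096  0.08  ]
side green [245.  182.8] 41 (np.int64(241), np.int64(248), np.int64(180), np.int64(186)) [0.4937 0.4005 0.04  ]
side red [262.2 177.6] 38 (np.int64(259), np.int64(266), np.int64(175), np.int64(180)) [0.5727 0.4257 0.04  ]
False
-0.0031687763581919196 2.5167
[ 3.04246774e-01  1.88162380e-01  1.85687547e+00 -4.44089210e-16
  1.09655480e+00  4.24677388e-03]
5.1833 [0.49525341 0.15644245 0.4049908 ] [ 3.14145793e+00 -2.92114211e-05  2.98956450e-01]
```

View pics/w1.png

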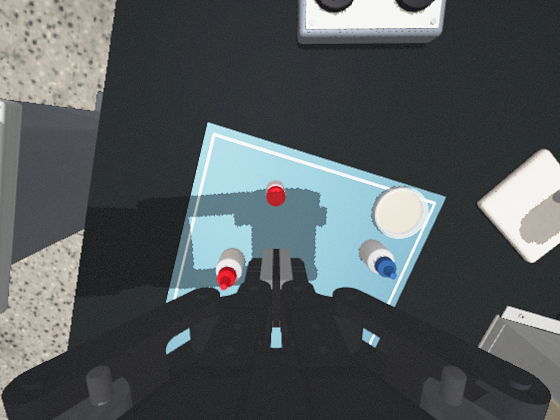

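The wrist view shows the red vial cap at (276,196), the red dropper at (227,278) and the blue nozzle tip at about (392,272). I'll cross-check these by triangulation.

```bash
python3 - <<'E'
from cell import env
from h import *
from scipy.spatial.transform import Rotation as Ro
d=env.read_camera("top");s=env.read_camera("side")
w=env.read_camera("wrist");st=env.state()
Tt=np.eye(4);Tt[:3,:3]=Ro.from_euler("xyz",st["tcp_rot"]).as_matrix();Tt[:3,3]=st["eef_pos"]
W=(w["camera_matrix"],Tt@w["hand_eye"]);D=(d["camera_matrix"],d["pose"]);S=(s["camera_matrix"],s["pose"])
print("vred wrist",pix2w(0,(276,196),.062,*W).round(4))
print("dblue tip wrist",pix2w(0,(393,272),.087,*W).round(4))
print("vred TS",tri([((259.8,223.6),*D),((259.4,206.6),*S)]).round(4), "TSW",tri([((259.8,223.6),*D),((259.4,206.6),*S),((276,196),*W)]).round(4))
print("dblue TS",tri([((276.4,174.5),*D),((303,199.5),*S)]).round(4),"TW",tri([((276.4,174.5),*D),((393,272),*W)]).round(4))
print("green",tri([((186.4,221.5),*D),((245,182.8),*S)]).round(4))
print("red",tri([((181,196.1),*D),((262.2,177.6),*S)]).round(4))
E
```

```text
vred wrist [0.4943 0.1574 0.062 ]
dblue tip wrist [0.6385 0.1195 0.087 ]
vred TS [0.4955 0.1579 0.0574] TSW [0.4951 0.1572 0.058 ]
dblue TS [0.6428 0.1165 0.0806] TW [0.6434 0.1165 0.0785]
green [0.491  0.3748 0.0525]
red [0.5678 0.3987 0.0528]
```

Views agree to within about 4 mm, with heights close to 62 and 87 mm. Now I point at both.

```bash
python3 - <<'E'
from cell import env
from h import *
env.movel([0.495,0.1575,0.264],[np.pi,0,0.3],vel=0.12)
st=env.state();print(st["time"],st["eef_pos"],st["tcp_rot"])
env.sleep(1.6)
s=env.read_camera("side");cv2.imwrite("pics/s2.png",cv2.resize(s["frame"][165:295,225:375],(600,520)))
t=env.read_camera("wrist");cv2.imwrite("pics/t2.png",t["frame"])
print(env.state()["contact_force"])
env.movel([0.495,0.1575,0.40],vel=0.15)
env.movel([0.6415,0.1175,0.40],vel=0.15)
print(env.state()["time"])
t=env.read_camera("wrist");cv2.imwrite("pics/w3.png",t["frame"])
E
```

```text
6.7083 [0.49527206 0.15761348 0.26461115] [-3.14158056e+00 -1.13567303e-03  3.00035623e-01]
[ 0.33442389  0.78835865 -0.48964575]
10.625
```

View pics/s2.png

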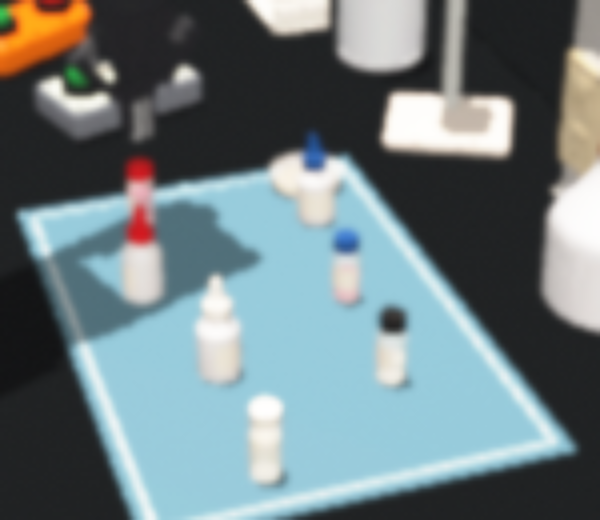

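View pics/w3.png

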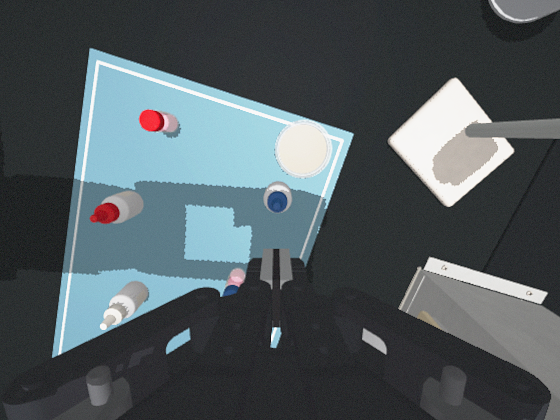

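The side view shows the fingertips at (142,135) directly over the red cap at (140,165). In the wrist view the blue nozzle tip is at (276,203), lined up with the tool. Now the second pointing.

```bash
python3 - <<'E'
from cell import env
from h import *
from scipy.spatial.transform import Rotation as Ro
w=env.read_camera("wrist");st=env.state()
Tt=np.eye(4);Tt[:3,:3]=Ro.from_euler("xyz",st["tcp_rot"]).as_matrix();Tt[:3,3]=st["eef_pos"]
p=pix2w(0,(276,203),.087,w["camera_matrix"],Tt@w["hand_eye"]);print(p)
assert np.hypot(p[0]-.6415,p[1]-.1175)<.01
env.movel([0.6415,0.1175,0.286],vel=0.12)
env.sleep(1.6)
print(env.state()["time"],env.state()["eef_pos"],env.state()["contact_force"])
s=env.read_camera("side");cv2.imwrite("pics/s4.png",cv2.resize(s["frame"][165:295,225:375],(600,520)))
env.movel([0.6415,0.1175,0.40],vel=0.15)
env.movel([0.491,0.375,0.40],[np.pi,0,0.3],vel=0.2)
print(env.state()["time"])
t=env.read_camera("wrist");cv2.imwrite("pics/w5.png",t["frame"])
E
```

```text
[0.64018936 0.11776484 0.087     ]
13.425 [0.64149828 0.11749724 0.2859986 ] [-0.28288003  0.30026593 -0.18291357]
16.025
```

View pics/s4.png

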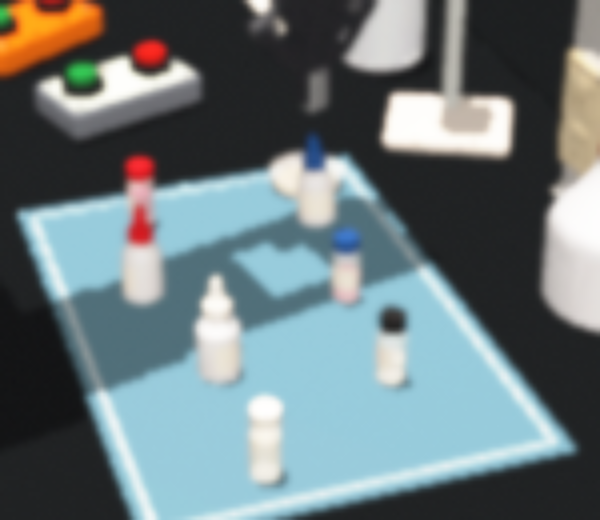

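View pics/w5.png

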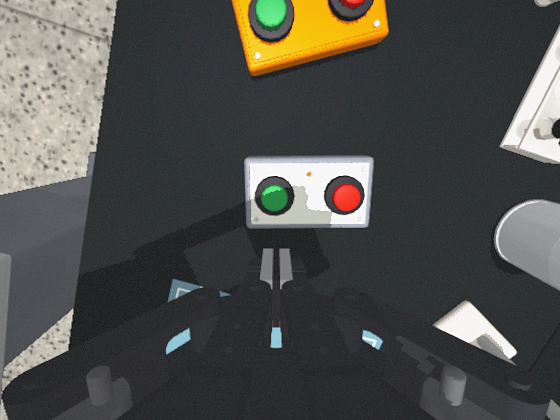

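The fingertips at (318,105) were just above the blue nozzle at (314,140). Green is at (274,195), under the tool line. Press it.

```bash
python3 - <<'E'
from cell import env
from h import *
from scipy.spatial.transform import Rotation as Ro
w=env.read_camera("wrist");st=env.state()
Tt=np.eye(4);Tt[:3,:3]=Ro.from_euler("xyz",st["tcp_rot"]).as_matrix();Tt[:3,3]=st["eef_pos"]
p=pix2w(0,(274,195),.052,w["camera_matrix"],Tt@w["hand_eye"]);print(p)
x,y=(p[:2]+[.491,.375])/2; print(x,y)
env.movel([x,y,0.25],vel=0.12)
hit=env.movel([x,y,0.205],vel=0.02,f_stop=14)
st=env.state();print(hit,st["time"],st["eef_pos"],st["contact_force"])
env.sleep(0.4)
st=env.state();print(st["eef_pos"],st["contact_force"])
t=env.read_camera("wrist");cv2.imwrite("pics/w6.png",t["frame"])
E
```

```text
[0.48848214 0.37454517 0.052     ]
0.48974107114117205 0.37477258714558415
True 18.85 [0.4898046  0.37483735 0.22423566] [-1.48844414 -0.92678343  7.77381235]
[0.48979454 0.37478502 0.22422399] [-1.27694802 -2.15006406  8.45705975]
```

View pics/w6.png

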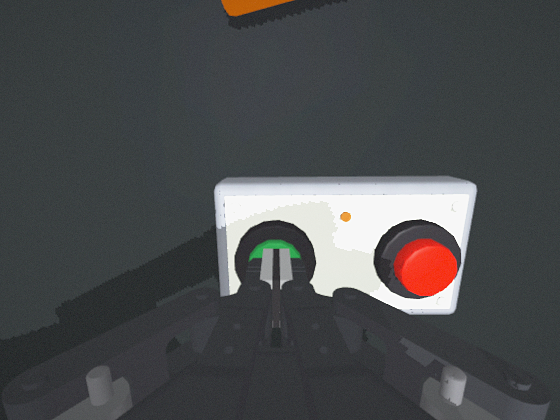

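The green button is sunk level with its collar while red stands up. The settled force of 8.5 N is over the 5 N bottoming force. A small further push will show whether it is on the hard stop.

```bash
python3 - <<'E'
from cell import env
from h import *
p=env.state()["eef_pos"]
hit=env.movel([p[0],p[1],p[2]-0.004],vel=0.01,f_stop=15)
st=env.state();print(hit,st["eef_pos"],st["contact_force"])
env.sleep(0.3)
st=env.state();print(st["eef_pos"],st["contact_force"])
for i in range(4):
    z=st["eef_pos"][2]+.002*(i+1); env.movel([p[0],p[1],z],vel=0.02); env.sleep(.1); e=env.state(); print(e["eef_pos"][2].round(4),e["contact_force"][2].round(2))
env.movel([p[0],p[1],0.40],vel=0.15)
env.move_ptp([0.42,0.30,0.45],[np.pi,0,0.5])
env.sleep(.3)
st=env.state();print(st["time"],st["contact_force"])
for c in["top","side"]:
    t=env.read_camera(c);cv2.imwrite(f"pics/{c}7.png",t["frame"])
E
```

```text
True [0.48988767 0.37484378 0.2242466 ] [-1.72345288 -1.85333872  8.43615228]
[0.48983101 0.37485041 0.22420552] [-2.25937363 -1.42354887  9.35518306]
0.2262 3.15
0.2282 1.8
0.2301 0.9
0.2321 0.43
23.3583 [-0.53479303 -0.29006547 -0.00836137]
```

View pics/top7.png

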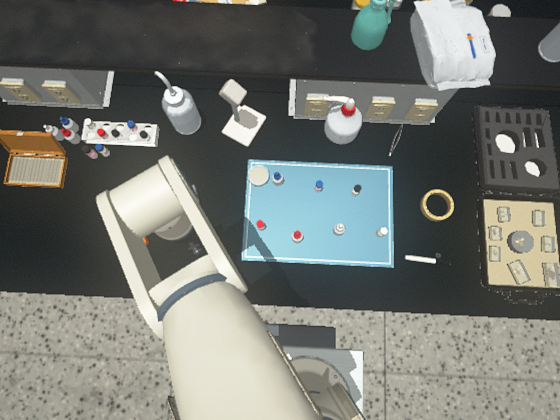

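View pics/side7.png

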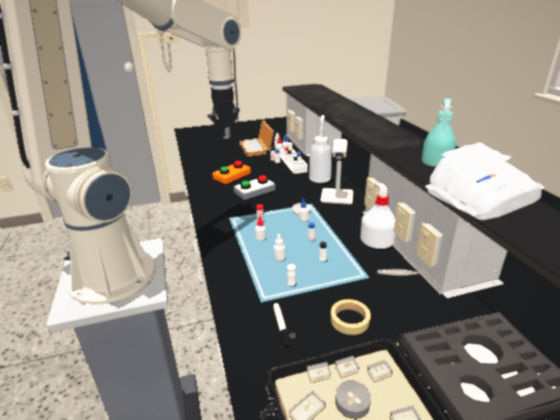

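The second push did not go any deeper, and on release the force fell off like the spring (3.2, 1.8, 0.9, 0.4 N). The button therefore reached the stop and came back up. The vials, bottles and other loose things sit at the same pixels as at the start.

```bash
python3 - <<'E'
from cell import env
print(env.close_job(), env.state()["time"])
E
```

```text
the job is handed in; nothing more can be done
the job is handed in; nothing more can be done
```

The task is done and handed in at about 24 s of robot time; the system gave no verdict. With the gripper shut and pointing straight down:

1. **Red vial:** I held about 27 mm above the red-capped vial for 1.6 s.
2. **Blue dropper:** I held about 26 mm above the blue-nozzled dropper bottle for 1.6 s.
3. **Green button:** I pressed the grey box's green button to its hard stop, released it and moved clear.

**Last checks:**
- **Pointing:** the side pictures showed the fingertips directly over the red cap and then the blue nozzle.
- **Press:** the force settled at 8–9 N, above the roughly 5 N needed. A second push went no deeper, and the force fell back through the spring on release.
- **Afterwards:** the vials, bottles, petri dish, tape and marker looked unmoved in the final pictures. The force on the tool was close to zero, and the red and green buttons both looked up.

**Disagreements:**
- **Network detections:** several were wrong, for example calling the petri dish dropper_blue and placing log_button on the orange box. I used colour and the enlarged crop instead.
- **Height estimates:** the triangulated tops came out 4–8 mm low, so I used the given heights. Sideways, the views agreed to about 5 mm.
- **Button top:** triangulation put the green button top at about 52 mm, but contact suggested about 57 mm. The force-stopped press allowed for that.

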